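# Fill the empty cells of a bow-sight parts case and snap its lids shut

## Task

Get this six-cell case of bow-sight clamp blocks ready to ship: put one spare red block into each cell that is empty, lying flat and lengthwise along the row like the others, then swing every blue lid over and press it down until its catch clicks and holds it shut. Leave the blocks already packed in their cells, any spares left over on the bench, and do not disturb the other things lying about.

Things in the scene. Friction and masses are not known exactly. Their poses are not given: they have to be found in the camera images.
- case: Six-cell case screwed to the bench: grey plastic, white floors, 340 mm (y) by 70 mm (x), walls 36 mm high. Origin: middle of its underside; +x points from the hinge side (nearer the robot) to the thumb-tab side, z up. Cells 1 to 6 in a row towards +y, 56 mm apart, 64 mm (x) by 52 mm (y) inside, dividers 4 mm, floor 4 mm thick.
- lid1 (a joint): Hinge angle (rad) of the blue lid of cell 1 (y -140 mm in the case). 0 shut, 1.57 upright, to 2.6 leaning towards the robot. Hinge line at case x -36, z 37.5 mm; plate 73 mm long, 52 wide, 3 thick, plus thumb tab to 85 mm. Stays put wide open; springs up to about 1 rad if nearly shut but not caught; catch under the tab clicks near 0.1 rad under 5 to 10 N by the tab, then holds at 0.
- lid2 (a joint): Hinge angle (rad) of the blue lid of cell 2 (y -84 mm in the case). 0 shut, 1.57 upright, to 2.6 leaning towards the robot. Hinge line at case x -36, z 37.5 mm; plate 73 mm long, 52 wide, 3 thick, plus thumb tab to 85 mm. Stays put wide open; springs up to about 1 rad if nearly shut but not caught; catch under the tab clicks near 0.1 rad under 5 to 10 N by the tab, then holds at 0.
- lid3 (a joint): Hinge angle (rad) of the blue lid of cell 3 (y -28 mm in the case). 0 shut, 1.57 upright, to 2.6 leaning towards the robot. Hinge line at case x -36, z 37.5 mm; plate 73 mm long, 52 wide, 3 thick, plus thumb tab to 85 mm. Stays put wide open; springs up to about 1 rad if nearly shut but not caught; catch under the tab clicks near 0.1 rad under 5 to 10 N by the tab, then holds at 0.
- lid4 (a joint): Hinge angle (rad) of the blue lid of cell 4 (y 28 mm in the case). 0 shut, 1.57 upright, to 2.6 leaning towards the robot. Hinge line at case x -36, z 37.5 mm; plate 73 mm long, 52 wide, 3 thick, plus thumb tab to 85 mm. Stays put wide open; springs up to about 1 rad if nearly shut but not caught; catch under the tab clicks near 0.1 rad under 5 to 10 N by the tab, then holds at 0.
- lid5 (a joint): Hinge angle (rad) of the blue lid of cell 5 (y 84 mm in the case). 0 shut, 1.57 upright, to 2.6 leaning towards the robot. Hinge line at case x -36, z 37.5 mm; plate 73 mm long, 52 wide, 3 thick, plus thumb tab to 85 mm. Stays put wide open; springs up to about 1 rad if nearly shut but not caught; catch under the tab clicks near 0.1 rad under 5 to 10 N by the tab, then holds at 0.
- lid6 (a joint): Hinge angle (rad) of the blue lid of cell 6 (y 140 mm in the case). 0 shut, 1.57 upright, to 2.6 leaning towards the robot. Hinge line at case x -36, z 37.5 mm; plate 73 mm long, 52 wide, 3 thick, plus thumb tab to 85 mm. Stays put wide open; springs up to about 1 rad if nearly shut but not caught; catch under the tab clicks near 0.1 rad under 5 to 10 N by the tab, then holds at 0.
- kit1: A red clamp block already lying in cell 1 (None: that cell started empty). Same size and axes as the spares.
- kit2: A red clamp block already lying in cell 2 (None: that cell started empty). Same size and axes as the spares.
- kit3: A red clamp block already lying in cell 3 (None: that cell started empty). Same size and axes as the spares.
- kit4: A red clamp block already lying in cell 4 (None: that cell started empty). Same size and axes as the spares.
- kit5: A red clamp block already lying in cell 5 (None: that cell started empty). Same size and axes as the spares.
- kit6: A red clamp block already lying in cell 6 (None: that cell started empty). Same size and axes as the spares.
- spare1: A spare sight clamp block, red anodised aluminium, lying loose on the bench between case and robot: 20 mm (its x) by 44 mm (its y, the long axis) by 22 mm (its z), about 50 g. Origin: its centre, 11 mm above what it lies on.
- spare2: A spare sight clamp block, red anodised aluminium, lying loose on the bench between case and robot: 20 mm (its x) by 44 mm (its y, the long axis) by 22 mm (its z), about 50 g. Origin: its centre, 11 mm above what it lies on.
- spare3: A spare sight clamp block, red anodised aluminium, lying loose on the bench between case and robot: 20 mm (its x) by 44 mm (its y, the long axis) by 22 mm (its z), about 50 g. Origin: its centre, 11 mm above what it lies on.
- spare4: A spare sight clamp block, red anodised aluminium, lying loose on the bench between case and robot: 20 mm (its x) by 44 mm (its y, the long axis) by 22 mm (its z), about 50 g. Origin: its centre, 11 mm above what it lies on.
- spare5: A spare sight clamp block, red anodised aluminium, lying loose on the bench between case and robot: 20 mm (its x) by 44 mm (its y, the long axis) by 22 mm (its z), about 50 g. Origin: its centre, 11 mm above what it lies on.
- weight_a: A black steel stabiliser weight with a stud on top, 32 mm across and 24 mm high, bystander. Origin: centre of its underside.
- weight_b: A second black stabiliser weight, same size, bystander. Origin: centre of its underside.
- scope_ring: A black sight ring lying flat, 48 mm across, 16 mm high, bystander. Origin: centre of its underside.
- driver: A screwdriver 170 mm long lying down, bystander; origin mid-length.
- jar: A small jar 48 mm across, 50 mm high, bystander. Origin: centre of its underside.
- carton: A small cardboard carton 90 x 60 x 30 mm, bystander. Origin: centre of its underside.
Things that resemble listed ones, but are neither listed nor needed, are in the scene too. What is shaped like the spare3 but purple is not meant.

How it is judged:
By the outcome, as a careful person would: the job done as asked, in the order asked, and still so for the second after the job is handed in, with the robot touching nothing.
Of kit1, kit2, kit3, kit4, kit5, kit6 only 2 to 4 are there at a start; the rules pass over those that are not, and their reading is None.
At some moment in a run one of spare1, spare2, spare3, spare4, spare5 may be knocked a few centimetres aside while the robot is not near it.
Once in a run the grip may slacken for a moment while it holds something.
It also fails if it takes over 210 s, if anything falls off the work surface, if the arm or the gripper's body presses on something with over 40 N, if the wrist force passes 120 N, or if a joint passes its speed limit or range.

## Robot

A 6-joint arm with a two-finger parallel gripper is mounted at the origin on the work surface. World frame = base frame: x ahead of the robot, y to its left, z up, the work surface at z = 0. Lengths are in mm, angles in rad, forces in N, time in s.
With the tool pointing down it reaches from about 375 to 825 mm from the base axis. Payload 5.5 kg.
Tool frame: the origin (TCP) lies midway between the tips of the shut fingers; the grasp point (between the pads) lies 19 mm behind it; z points along the fingers, y is the line along which they close (so a half turn about z gives the same grasp; the last joint's range is limited). The gripper opens to 85 mm and grips with 20 to 120 N. Pads are 22 mm wide; open, the fingers measure 114 mm over their backs; the gripper's body (76 mm by 85 mm) begins 54 mm behind the grasp point. The pads swing forward as they close: fully open they stand 13 mm farther back than shut.
Start: joints at [-1.183, 0.314, -0.047, 1.21, 0, 1.571], TCP at [226.888, -555.443, 231.299] pointing down, gripper open.
Joint ranges: [-2.67, 2.67], [-0.69, 1.73], [-1.03, 1.25], [-2.08, 2.16], [-1.42, 1.45], [-3.14, 3.14]. Speed limits (rad/s): [2.39, 2.39, 3.01, 3.14, 3.14, 3.14].

## Interface

Orientations are given as a rotation vector (axis times angle).
In Python, from bench import telemetry, imaging, job gives the robot as it stands.
- The arm moves only by the shell command python3 -m inch 'ROWS' [OPENING] [FORCE]. ROWS is JSON, a list of rows, each a list of 6 numbers: the shift along the tool's x, y, z in mm, then the turn, a rotation vector about the tool's x, y, z in rad. A call has 1 to 20 rows; each row shifts and turns the commanded pose from where the row before left it, along the tool's axes as they then stand; what a row does not reach is not made up. A row lasts 1/10 s, in which the tool goes at most 50 mm and 8.59 degrees, less where a joint would pass 70% of its speed; a pose out of reach is approached as far as the arm can. A call with a gripper value outside its range is refused whole. OPENING is the closure in counts, from 0 (fully open) to 255 (shut), set as the call begins (- or left out, the last holds). The fingers move at their own pace and stop on an object; FORCE is the grip in N (left out, the last holds). Time passes only in rows, so rows that do not move let the fingers close. It gives the time, the measured TCP pose, the force, the opening and the grip force at its end, in the units of the state.
- telemetry.get_state(): the state, without advancing time (a new reading comes with each control period).
- imaging.camera(name): name is "scene" or "top"; returns the picture (420x560x3 uint8, blue, green, red); there is no depth.
- imaging.calibration(name): a dict with "vfov" (degrees; the focal length in pixels is half the picture's height over the tangent of half this angle, whatever the lens; pixels are square), "cx", "cy" (the principal point, pixels), "rvec" (rotation vector, rad) and "tvec" (3), from world to camera coordinates, as OpenCV has them. Camera axes: x right, y down, z forward; pixel columns grow to the right and rows downward; lengths in mm; the calibration is good to about 2 mm. A picture is of the moment at which its call begins. calibration takes no time and is no camera call.
- job.job_done(): hands the job in; it is judged then, once.
Trained networks look in the newest picture that a camera, given by its name, has taken for a name from the list of things; names that differ only in an ending like _2 or _b are one class to them, and where a whole thing is asked for, a point or a joint stands for the part that bears it (a point fixed in the world has none). Each returns a list of dicts, best first, with "confidence" (0 to 1); they miss things now and then, are a little off and sometimes report something else, mostly with a low value. They report only what shows in the picture. A call takes as long as a camera call. They do not tell look-alikes from the thing itself.
- imaging.spot_in(thing, camera): "pixel" ([column, row] in pixels, amid what is visible of it).
- imaging.pinpoint(thing, camera): "pixel" ([column, row] in pixels: a listed point, or the origin of a listed thing).
The state is a dict: "clock": time; "q": joint angles; "joint_vel": joint speeds; "joint_efforts": joint torques, N m; "ee_pos": TCP position; "tool_rot": TCP orientation; "contact_force": force on the tool from outside, world axes, zero at the start; "moment": the same for the moment, N m; "gripper_width": opening from 0.0 (shut) to 1.0 (fully open); "grasp_force": force on a finger pad.
Only numpy, scipy, OpenCV 4.12 (cv2) and the standard library are available. Lean on these libraries where they do the work, as an engineer would, in place of code of your own. Each camera call takes 0.05 s, during which the arm holds its last target. There are 200 camera calls.

## Working session

There is one attempt and no reset: what is moved stays moved. The work goes in short steps, Python scripts to look and compute and a shell command to move; the robot and the scene stay as the last step left them, time stands still between calls to the robot, and variables do not carry over. Pictures are saved under pics/ and viewed, at most 14 in all, crops included, and the job is handed in when it is done.

```bash
mkdir -p pics; ls
python3 - <<'E'
from bench import telemetry, imaging
import cv2
print(telemetry.get_state())
for c in("scene","top"):
    cv2.imwrite(f"pics/{c}0.png",imaging.camera(c)); print(imaging.calibration(c))
E
```

```text
pics
{'clock': 0.0, 'q': array([-1.18302642e+00,  3.14235172e-01, -4.80737487e-02,  1.21019721e+00,
        1.65126195e-05,  1.57080354e+00]), 'joint_vel': array([-0.00070934, -0.00145774,  0.00114185,  0.00055185, -0.00101695,
        0.00030527]), 'joint_efforts': array([ 1.65859714e-03, -5.39588249e+01,  3.39752269e+01,  1.93141279e-02,
       -6.62343950e-05, -3.68937648e-06]), 'ee_pos': array([ 226.66222999, -554.91763547,  230.43141613]), 'tool_rot': array([-3.08108170e+00, -6.04963493e-01,  4.91765003e-04]), 'contact_force': array([ 0.62652323,  0.41810946, -0.17029292]), 'moment': array([-0.01246246, -0.00361389, -0.0424944 ]), 'grasp_force': 0.0, 'gripper_width': 0.999343415658782}
{'vfov': 55.15405741122048, 'cx': 276.8061691209398, 'cy': 218.13393573236016, 'rvec': array([ 1.48768748,  1.9562186 , -0.89365529]), 'tvec': array([ 119.45257404, -258.67412204, 1254.03961628])}
{'vfov': 53.198022089118425, 'cx': 278.4032395814782, 'cy': 212.02777058016713, 'rvec': array([ 2.13164337, -2.12264183,  0.15916276]), 'tvec': array([ -1.10762189, 508.08767706, 961.88490401])}
```

View pics/top0.png

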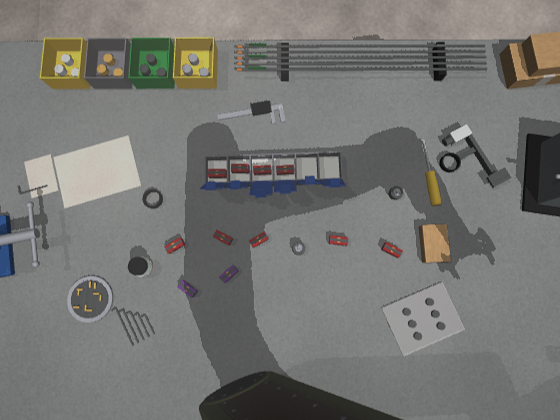

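View pics/scene0.png

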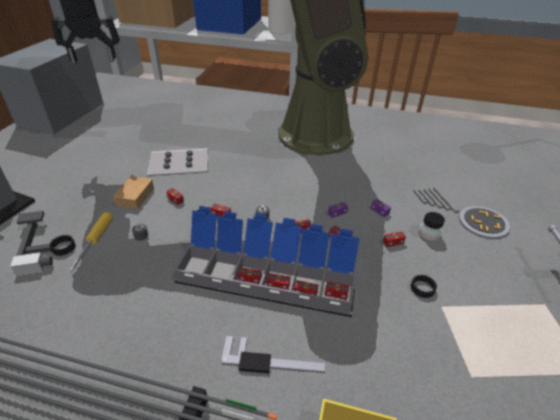

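The top view has x upward and −y to the right. Cells 1 and 2, at columns ~330 and ~308, look empty, and kits sit in cells 3–6. The red blocks are at (174,243), (223,237), (259,239), (338,240) and (391,249). The look-alikes are purple, at (188,287) and (229,273). All six lids lean towards the robot.

```bash
cat > h.py <<'E'
import numpy as np, cv2
from bench import telemetry, imaging
def K(c):
    k=imaging.calibration(c); f=210/np.tan(np.radians(k["vfov"]/2))
    return np.array([[f,0,k["cx"]],[0,f,k["cy"]],[0,0,1]]),k["rvec"],k["tvec"]
def proj(P,c):
    k,r,t=K(c); return cv2.projectPoints(np.float64(P).reshape(-1,3),r,t,k,None)[0][:,0]
def back(px,z,c):
    k,r,t=K(c); R=cv2.Rodrigues(r)[0]; C=-R.T@t
    d=(R.T@np.linalg.inv(k)@np.c_[np.float64(px).reshape(-1,2),np.ones(len(np.float64(px).reshape(-1,2)))].T).T
    return C+d*((z-C[2])/d[:,2])[:,None]
def reds(im):
    h=cv2.cvtColor(im,cv2.COLOR_BGR2HSV)
    m=(((h[...,0]<8)|(h[...,0]>172))&(h[...,1]>130)&(h[...,2]>60)).astype(np.uint8)
    m=cv2.morphologyEx(m,cv2.MORPH_CLOSE,np.ones((3,3)))
    n,l,s,c=cv2.connectedComponentsWithStats(m); out=[]
    for i in range(1,n):
        if s[i,4]>40:
            ys,xs=np.where(l==i); out.append((np.c_[xs,ys],s[i,4]))
    return out
def spares(im,c="top",z=15):
    out=[]
    for p,a in reds(im):
        w=back(p,z,c)[:,:2]; m=w.mean(0); e,v=np.linalg.eigh(np.cov((w-m).T)); d=v[:,1]; d=d*np.sign(d[1])
        out.append((p.mean(0).round(1),m.round(1),round(float(np.degrees(np.arctan2(-d[0],d[1]))),1),a,(np.sqrt(12*e)).round(1)))
    return out
E
python3 - <<'E'
from h import *
im=imaging.camera("top")
for s in spares(im): print(*s)
for t in ["case"]+["lid%d"%i for i in range(1,7)]:
    print(t,[(np.round(d["pixel"],1).tolist(),round(d["confidence"],2)) for d in imaging.pinpoint(t,"top")][:7])
imaging.camera("scene")
print([(np.round(d["pixel"],1).tolist(),round(d["confidence"],2)) for d in imaging.pinpoint("case","scene")][:7])
a=cv2.resize(im[140:260,195:345],None,fx=5,fy=5,interpolation=cv2.INTER_CUBIC); cv2.imwrite("pics/c1.png",a)
E
```

```text
[259.4 241.6] [439.5  47.3] 29.7 45 [ 6.7 43.9]
[337.6 242.7] [ 437.6 -142.5] -6.1 43 [ 6.2 41.3]
[174.7 247.6] [424.1 253.7] 30.9 52 [ 7.7 44.3]
[390.5 251.9] [ 416.  -269.4] -27.4 51 [ 7.  43.9]
case [([272.1, 170.0], 0.93)]Traceback (most recent call last):
  File "<stdin>", line 5, in <module>
ValueError: it knows: carton, case, driver, jar, kit, scope_ring, spare, weight
```

Run:
```python
from h import *
im=imaging.camera("top"); h=cv2.cvtColor(im,cv2.COLOR_BGR2HSV)
print(h[236:246,338].tolist())
for n in("spare","kit"):
  for d in imaging.pinpoint(n,"top"): print(n,np.round(d["pixel"],1),round(d["confidence"],2),back(d["pixel"],11 if n=="spare" else 15,"top").round(0)[0])
print(back([272.1,170],0,"top"))
imaging.camera("scene")
for d in imaging.pinpoint("case","scene"): print(np.round(d["pixel"],1),d["confidence"],back(d["pixel"],0,"scene"))
a=cv2.resize(im[145:200,195:350],None,fx=5,fy=5,interpolation=cv2.INTER_CUBIC)
b=cv2.resize(im[225:265,310:410],None,fx=7.75,fy=7.75,interpolation=cv2.INTER_CUBIC)[:,:775]
cv2.imwrite("pics/c1.png",np.vstack([a,b]))
```

```text
[[179, 139, 121], [10, 154, 176], [15, 116, 163], [33, 23, 102], [98, 22, 91], [21, 99, 157], [15, 141, 185], [179, 168, 146], [0, 142, 113], [4, 19, 107]]
spare [388.1 253.1] 0.71 [ 413. -264.   11.]
spare [220.8 235.6] 0.65 [454. 143.  11.]
spare [188.6 287.8] 0.57 [328. 217.  11.]
spare [338.8 240.8] 0.56 [ 443. -146.   11.]
spare [255.6 236.7] 0.55 [452.  57.  11.]
spare [177.9 248.2] 0.51 [423. 247.  11.]
spare [228.5 276.2] 0.5 [356. 121.  11.]
kit [216.  173.7] 0.73 [610. 158.  15.]
kit [263.2 172.3] 0.67 [613.  40.  15.]
kit [284.4 167.5] 0.63 [626. -13.  15.]
kit [240.7 167.3] 0.49 [626.  97.  15.]
[[623.35784284  18.38692967   0.        ]]
[265.  282.5] 0.68 [[615.61927385  18.57802463   0.        ]]
```

View pics/c1.png

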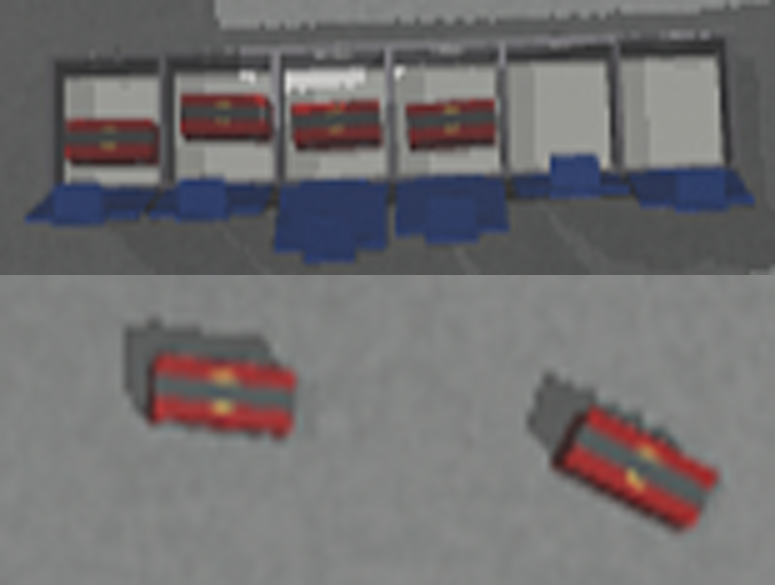

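Cells 1 and 2 are empty (right, px ~(331,167) and (308,168)). Two red blocks with a grey band lie at (338.7,240.5) and (392,250.5), which are true spares and not purple. I'll use those two.

```bash
cat >> h.py <<'E'
def reds(im):
    h=cv2.cvtColor(im,cv2.COLOR_BGR2HSV)
    m=(((h[...,0]<22)|(h[...,0]>170))&(h[...,1]>75)&(h[...,2]>50)).astype(np.uint8)
    m=cv2.morphologyEx(m,cv2.MORPH_CLOSE,np.ones((5,5)))
    n,l,s,c=cv2.connectedComponentsWithStats(m); out=[]
    for i in range(1,n):
        if 90<s[i,4]<300:
            ys,xs=np.where(l==i); out.append((np.c_[xs,ys],s[i,4]))
    return out
E
cat > case.py <<'E'
from h import *
def overlay(im,c,X,Y,th,lids=None,fx=5,box=(195,145,350,200)):
    R=np.array([[np.cos(th),-np.sin(th),0],[np.sin(th),np.cos(th),0],[0,0,1]])
    W=lambda P:(R@np.float64(P).T).T+[X,Y,0]
    a=cv2.resize(im[box[1]:box[3],box[0]:box[2]],None,fx=fx,fy=fx,interpolation=cv2.INTER_CUBIC)
    def poly(P,col):
        q=(proj(W(P),c)+.5-[box[0],box[1]])*fx; cv2.polylines(a,[np.int32(q.round())],True,col,1)
    poly([[-35,-170,36],[35,-170,36],[35,170,36],[-35,170,36]],(0,255,0))
    for i in range(6):
        y=-140+56*i
        poly([[-32,y-26,4],[32,y-26,4],[32,y+26,4],[-32,y+26,4]],(0,255,255))
        if lids is not None:
            t=lids[i]; L=lambda s,w:[-36+s*np.cos(t),y+w,37.5+s*np.sin(t)]
            poly([L(0,-26),L(73,-26),L(73,26),L(0,26)],(255,255,0)); poly([L(73,-12),L(85,-12),L(85,12),L(73,12)],(255,255,255))
    return a
E
python3 - <<'E'
from h import *; from case import *
im=imaging.camera("top")
for s in spares(im): print(*s)
p=back([[206,157],[340.4,153]],36,"top"); print(p)
m=p.mean(0); d=p[0]-p[1]; th=np.arctan2(-d[0],d[1]); print(np.hypot(*d[:2]),th)
X,Y=m[0]-35*np.cos(th),m[1]-35*np.sin(th); print(X,Y)
a=overlay(im,"top",X,Y,th,[2]*6); b=overlay(imaging.camera("scene"),"scene",X,Y,th,[2]*6,fx=3.875,box=(170,200,370,310))
cv2.imwrite("pics/c2.png",np.vstack([a,cv2.resize(b[:324],(775,324))]))
E
```

```text
[69.9 42.9] [967.7 559.3] -9.8 109 [29.2 97.3]
[239.1  57.4] [924.2 107.2] -89.4 131 [13.2 74.2]
[108.5  66.1] [900.8 450.8] -44.0 299 [51.5 64.7]
[284.8 169. ] [621.9 -13.9] 6.3 140 [21.1 43.6]
[216.9 172.9] [611.6 156.1] -3.7 161 [22.3 46.1]
[222.8 237.3] [449.7 137. ] -27.6 151 [20.2 45.3]
[258.2 239.2] [445.4  50.4] 29.9 149 [21.6 42.2]
[338.2 239.9] [ 444.5 -144.2] -7.0 160 [21.4 44.7]
[174.2 245. ] [430.4 255.2] 29.2 173 [23.3 44.4]
[391.6 249.4] [ 422.  -272.2] -25.8 176 [22.7 45.5]
[ 94.3 289.1] [323.7 443. ] -55.6 91 [13.9 51.3]
[[ 646.4924053   180.84893845   36.        ]
 [ 656.9034445  -150.65921506   36.        ]]
331.6715929711763 0.031394758734189704
616.715172020864 13.99622563579937
```

View pics/c2.png

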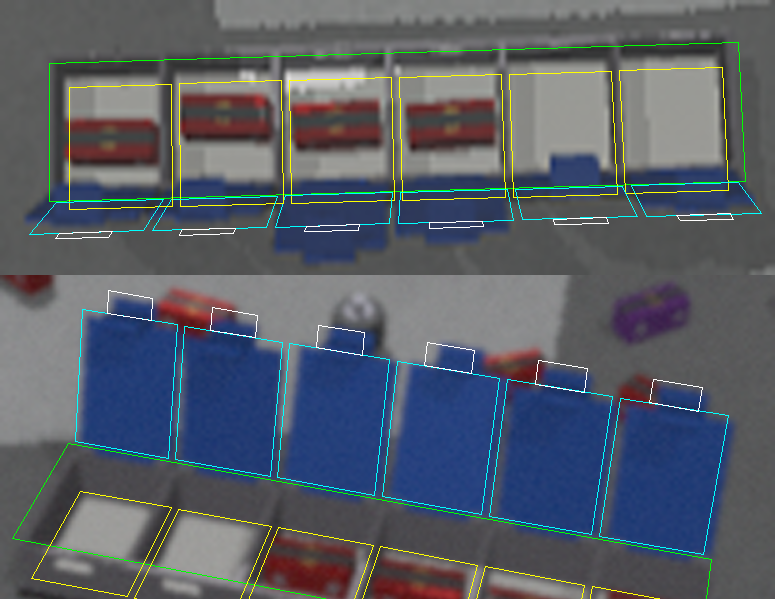

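Run:
```python
from h import *; from case import *
im=imaging.camera("top"); sc=imaging.camera("scene")
for c in("top","scene"):
    k,r,t=K(c); print(c,(-cv2.Rodrigues(r)[0].T@t).round())
X,Y,th=621,16,.029
L=[1.95,1.75,2.25,2.15,1.95,1.95]
a=overlay(im,"top",X,Y,th,L); b=overlay(sc,"scene",X,Y,th,L,fx=3.875,box=(170,200,370,310))
cv2.imwrite("pics/c3.png",np.vstack([a,b[:324]]))
```

```text
top [ 342.  -16. 1032.]
scene [1118.  170.  612.]
```

View pics/c3.png

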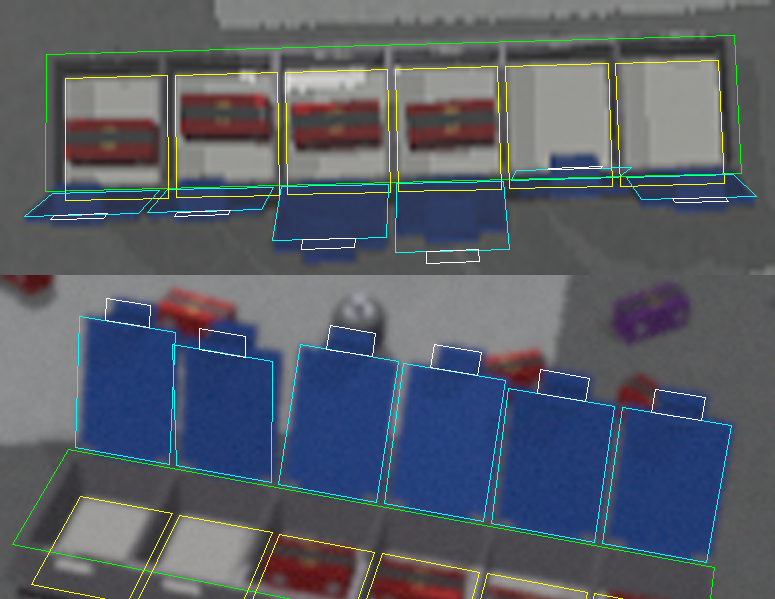

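Overlay at about X=620–621, Y=16–17, yaw 0.029 matches both views. Lid angles are about 1.97, 1.85, 2.15, 2.25, 2.0 and 2.0. Next, a planning helper, then the move above spare A at (338,240).

```bash
cat > plan.py <<'E'
# usage: plan.py w x y z yaw | plan.py c cx cy z yaw(rel. case): turn about tool z, then shift in the turned tool frame
import sys; from h import *
from scipy.spatial.transform import Rotation as Ro
X,Y,TH=620,17,.029
def plan(kind,x,y,z,yaw):
    s=telemetry.get_state(); R=Ro.from_rotvec(s["tool_rot"])
    if kind=="c": x,y,yaw=X+x*np.cos(TH)-y*np.sin(TH),Y+x*np.sin(TH)+y*np.cos(TH),yaw+TH
    # target: tool z down, tool y along +-(cos yaw, sin yaw)
    best=None
    for f in(1,-1):
        ty=f*np.array([np.cos(yaw),np.sin(yaw),0]); tz=np.array([0,0,-1.]); T=Ro.from_matrix(np.c_[np.cross(ty,tz),ty,tz])
        rv=(R.inv()*T).as_rotvec()
        if best is None or np.linalg.norm(rv)<np.linalg.norm(best[0]): best=(rv,T)
    d=np.array([x,y,z])-s["ee_pos"]
    print("t%.1f pos"%s["clock"],s["ee_pos"].round(1),"target",np.round([x,y,z],1),"turn",best[0].round(3),"| tool shift",best[1].inv().apply(d).round(1),"q6 %.2f"%s["q"][5],"F",s["contact_force"].round(1),"w %.3f"%s["gripper_width"])
if __name__=="__main__": plan(sys.argv[1],*map(float,sys.argv[2:6]))
E
python3 plan.py w 444.5 -144.2 120 -0.12
```

```text
t0.7 pos [ 226.9 -555.4  231.3] target [ 444.5 -144.2  120. ] turn [ 0.     0.    -1.063] | tool shift [434.3 166.8 111.3] q6 1.57 F [-0.5 -0.3 -0.2] w 1.001
```

```bash
python3 -m inch '[[0,0,0,0,0,-0.133],[0,0,0,0,0,-0.133],[0,0,0,0,0,-0.133],[0,0,0,0,0,-0.133],[0,0,0,0,0,-0.133],[0,0,0,0,0,-0.133],[0,0,0,0,0,-0.133],[0,0,0,0,0,-0.133],[36,14,0,0,0,0],[36,14,0,0,0,0],[36,14,0,0,0,0],[36,14,0,0,0,0],[36,14,0,0,0,0],[36,14,0,0,0,0],[36,14,0,0,0,0],[36,14,0,0,0,0],[36,14,0,0,0,0],[36,14,0,0,0,0],[36,14,0,0,0,0],[36,13,0,0,0,0]]' 100 40
python3 plan.py w 444.5 -144.2 60 -0.12
```

```text
clock: 2.65
ee_pos: [444.7, -144.9, 231.6]
tool_rot: [2.349, 2.085, 0.001]
contact_force: [-0.2, 0.2, -0.2]
gripper_width: 0.606
grasp_force: 0.0
t2.6 pos [ 444.7 -144.9  231.6] target [ 444.5 -144.2   60. ] turn [0.001 0.    0.001] | tool shift [  0.6  -0.3 171.6] q6 1.37 F [-0.2  0.2 -0.2] w 0.606
```

```bash
python3 -m inch '[[0.6,-0.3,45,0,0,0],[0,0,45,0,0,0],[0,0,45,0,0,0],[0,0,40,0,0,0],[0,0,30,0,0,0],[0,0,15,0,0,0],[0,0,6,0,0,0],[0,0,0,0,0,0]]' && python3 -m inch '[[0,0,0,0,0,0],[0,0,0,0,0,0],[0,0,0,0,0,0],[0,0,0,0,0,0],[0,0,0,0,0,0]]' 255 45
```

```text
clock: 3.45
ee_pos: [443.4, -145.6, 4.9]
tool_rot: [-2.349, -2.085, 0.001]
contact_force: [0.6, -0.2, -0.3]
gripper_width: 0.61
grasp_force: 0.0
clock: 3.95
ee_pos: [445.0, -146.1, 6.6]
tool_rot: [2.348, 2.084, 0.002]
contact_force: [-0.7, 0.3, 6.1]
gripper_width: 0.219
grasp_force: 44.7
```

```bash
python3 -m inch '[[0,0,-10,0,0,0],[0,0,-30,0,0,0],[0,0,-40,0,0,0],[0,0,-40,0,0,0],[0,0,-35,0,0,0],[0,0,0,0,0,0]]' 255 70; python3 plan.py c 0 -140 160 0
```

```text
clock: 4.55
ee_pos: [447.1, -146.8, 166.0]
tool_rot: [2.344, 2.08, 0.007]
contact_force: [0.7, -0.7, -1.0]
gripper_width: 0.211
grasp_force: 68.6
t4.5 pos [ 447.1 -146.8  166. ] target [ 624.1 -122.9  160. ] turn [ 0.009  0.002 -0.148] | tool shift [ 18.7 177.6   6. ] q6 1.37 F [ 0.7 -0.7 -1. ] w 0.211
```

```bash
python3 -m inch '[[0,0,0,0,0,-0.148],[3,29.5,0,0,0,0],[3,29.5,0,0,0,0],[3,29.5,0,0,0,0],[3,29.5,0,0,0,0],[3,29.5,0,0,0,0],[3,29.5,0,0,0,0],[0,0,0,0,0,0],[0,0,0,0,0,0],[0,0,0,0,0,0],[0,0,0,0,0,0]]'; python3 plan.py c 0 -140 60 0
python3 - <<'E'
from h import *; from case import *
X,Y,th=620,17,.029
L=[1.97,1.85,2.15,2.25,2.0,2.0]
a=overlay(imaging.camera("top"),"top",X,Y,th,L); b=overlay(imaging.camera("scene"),"scene",X,Y,th,L,fx=3.875,box=(170,160,370,270))
cv2.imwrite("pics/c4.png",np.vstack([a,b[:324]]))
E
```

```text
clock: 5.65
ee_pos: [619.1, -122.7, 160.4]
tool_rot: [-2.189, -2.253, 0.001]
contact_force: [-0.2, -0.1, -0.4]
gripper_width: 0.214
grasp_force: 68.7
t5.7 pos [ 619.1 -122.7  160.4] target [ 624.1 -122.9   60. ] turn [-0.001 -0.    -0.   ] | tool shift [ -0.4   5.  100.4] q6 1.35 F [-0.2 -0.1 -0.4] w 0.214
```

View pics/c4.png

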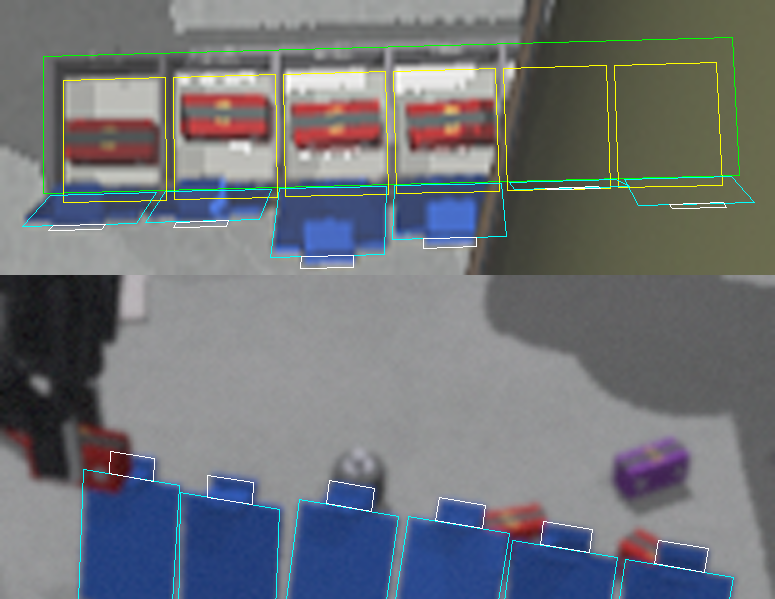

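The block is held across its width, at crop (67,455) or scene px ≈ (187,206). I'll compare that with where it should project.

Run:
```python
from h import *
p=telemetry.get_state()["ee_pos"]
print(proj([p+[0,0,7],p+[5,0,7],p+[0,5,7]],"scene"))
im=imaging.camera("scene"); h=cv2.cvtColor(im,cv2.COLOR_BGR2HSV)
m=((h[...,0]<12)|(h[...,0]>170))&(h[...,1]>90)&(h[...,2]>40)
ys,xs=np.where(m[185:230,165:215]); print(xs.min()+165,xs.max()+165,xs.mean()+165,ys.min()+185,ys.max()+185)
c,s=np.cos(.029),np.sin(.029)
B=[[p[0]+c*x-s*y,p[1]+s*x+c*y,p[2]+z] for x in(-10,10) for y in(-22,22) for z in(-4,18)]
q=proj(B,"scene"); print(q.min(0),q.max(0))
```

```text
[[187.21396463 204.95747907]
 [186.00520215 206.65439835]
 [189.82413472 205.44564022]]
172 202 192.61875 198 214
[172.3041027 194.8124176] [201.67694135 215.21853604]
```

```bash
python3 -m inch '[[-0.4,5,0,0,0,0],[0,0,30,0,0,0],[0,0,30,0,0,0],[0,0,30,0,0,0],[0,0,10,0,0,0],[0,0,5,0,0,0],[0,0,5,0,0,0],[0,0,0,0,0,0],[0,0,0,0,0,0]]'; python3 plan.py c 0 -140 12 0
python3 - <<'E'
from h import *; from case import *
a=overlay(imaging.camera("scene"),"scene",620,17,.029,None,fx=6,box=(165,210,265,310))
cv2.imwrite("pics/c5.png",a)
E
```

```text
clock: 6.7
ee_pos: [626.1, -123.0, 51.5]
tool_rot: [2.188, 2.252, 0.002]
contact_force: [-0.5, -0.5, 0.2]
gripper_width: 0.212
grasp_force: 68.7
t6.7 pos [ 626.1 -123.    51.5] target [ 624.1 -122.9   12. ] turn [0.002 0.    0.   ] | tool shift [ 0.1 -2.  39.5] q6 1.35 F [-0.5 -0.5  0.2] w 0.212
```

View pics/c5.png

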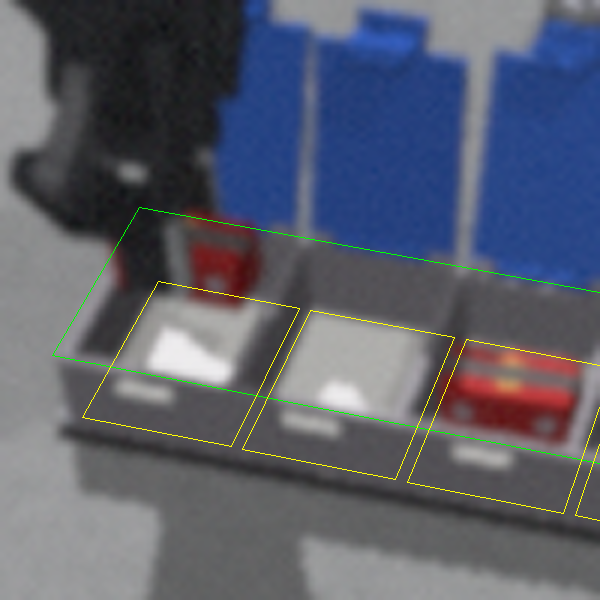

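Overlay agrees within ~1 px (cell 2 floor edge at crop (303,315) vs model (312,311)), and the block hangs over cell 1. Lowering it now.

```bash
python3 -m inch '[[0,-1,10,0,0,0],[0,0,10,0,0,0],[0,0,10,0,0,0],[0,0,5,0,0,0],[0,0,2,0,0,0],[0,0,1,0,0,0],[0,0,0,0,0,0],[0,0,0,0,0,0]]'; python3 plan.py c 0 -140 12 0
```

```text
clock: 7.55
ee_pos: [624.5, -122.9, 12.7]
tool_rot: [2.189, 2.253, 0.001]
contact_force: [-0.4, 1.1, 1.1]
gripper_width: 0.213
grasp_force: 68.7
t7.5 pos [ 624.5 -122.9   12.7] target [ 624.1 -122.9   12. ] turn [ 0.001  0.    -0.   ] | tool shift [-0.  -0.5  0.7] q6 1.35 F [-0.4  1.1  1.1] w 0.213
```

```bash
python3 -m inch '[[0,0,1,0,0,0],[0,0,1,0,0,0],[0,0,0,0,0,0]]'; python3 -m inch '[[0,0,0,0,0,0],[0,0,0,0,0,0],[0,0,0,0,0,0]]' 176; python3 -m inch '[[0,0,-5,0,0,0],[0,0,-20,0,0,0],[0,0,-40,0,0,0],[0,0,-40,0,0,0],[0,0,-40,0,0,0],[0,-40,0,0,0,0],[0,-50,0,0,0,0],[0,-50,0,0,0,0],[0,-50,0,0,0,0],[0,-50,0,0,0,0],[0,0,0,0,0,0]]'
python3 - <<'E'
from h import *; from case import *
b=overlay(imaging.camera("scene"),"scene",621,17,.029,None,fx=4,box=(165,200,315,300))
im=imaging.camera("top")
for s in spares(im): print(*s)
a=im[140:280,190:410]; cv2.imwrite("pics/c6.png",np.vstack([b,np.pad(a,((0,0),(0,380),(0,0)))]))
E
```

```text
clock: 7.85
ee_pos: [624.5, -122.9, 10.8]
tool_rot: [2.189, 2.253, 0.001]
contact_force: [-0.3, -0.1, 3.3]
gripper_width: 0.215
grasp_force: 69.0
clock: 8.15
ee_pos: [624.1, -122.9, 10.2]
tool_rot: [-2.189, -2.253, 0.0]
contact_force: [-0.1, -0.2, -0.6]
gripper_width: 0.311
grasp_force: 0.0
clock: 9.25
ee_pos: [376.8, -128.6, 154.3]
tool_rot: [-2.188, -2.248, 0.005]
contact_force: [0.7, 0.3, 0.4]
gripper_width: 0.313
grasp_force: 0.0
[239.1  57.4] [924.2 107.2] -89.4 131 [13.2 74.2]
[108.5  66.1] [900.8 450.8] -43.9 294 [51.9 65.2]
[284.8 169. ] [622.  -13.9] 6.3 139 [20.9 43.8]
[328. 168.] [ 624.6 -121.9] 0.9 153 [23.  42.6]
[222.7 237.2] [449.9 137.1] -27.3 155 [20.3 46.2]
[258.3 239. ] [445.8  50.1] 29.3 153 [21.5 42.7]
[174.1 244.9] [430.6 255.4] 29.6 162 [21.6 45.1]
```

View pics/c6.png

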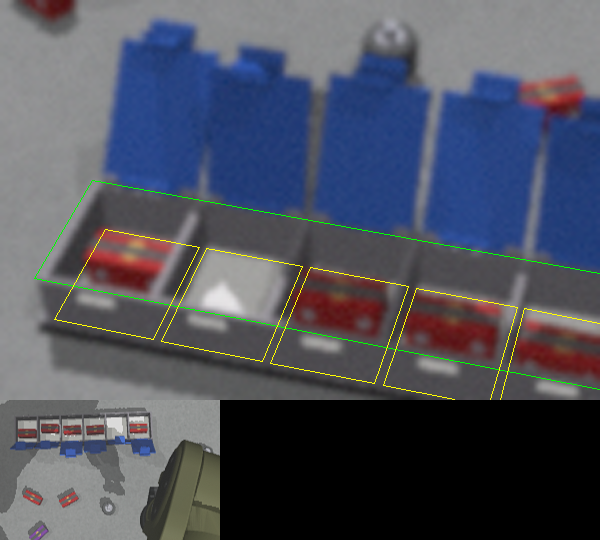

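Block 1 lies properly in cell 1 (top px (328,168)). Next is the red spare at (258,239), which hasn't moved.

```bash
python3 plan.py w 445.8 50.1 150 0.511
```

```text
t9.3 pos [ 383.8 -129.9  156. ] target [445.8  50.1 150. ] turn [ 0.001  0.001 -0.483] | tool shift [126.7 142.1   6. ] q6 1.22 F [ 0.5  0.1 -0.1] w 0.308
```

```bash
python3 -m inch '[[0,0,0,0,0,-0.121],[0,0,0,0,0,-0.121],[0,0,0,0,0,-0.121],[0,0,0,0,0,-0.12],[25.3,28.4,0,0,0,0],[25.3,28.4,0,0,0,0],[25.3,28.4,0,0,0,0],[25.3,28.4,0,0,0,0],[25.5,28.5,0,0,0,0],[0,0,0,0,0,0],[0,0,0,0,0,0],[0,0,0,0,0,0]]' 100; python3 plan.py w 445.8 50.1 5 0.511
```

```text
clock: 10.55
ee_pos: [446.4, 49.9, 155.2]
tool_rot: [1.587, 2.711, -0.001]
contact_force: [-1.2, -0.4, 0.6]
gripper_width: 0.608
grasp_force: 0.0
t10.6 pos [446.4  49.9 155.2] target [445.8  50.1   5. ] turn [-0.     0.     0.001] | tool shift [  0.5  -0.4 150.2] q6 1.17 F [-1.2 -0.4  0.6] w 0.608
```

```bash
python3 -m inch '[[0.5,-0.4,40,0,0,0],[0,0,40,0,0,0],[0,0,35,0,0,0],[0,0,20,0,0,0],[0,0,10,0,0,0],[0,0,4,0,0,0],[0,0,0,0,0,0]]' && python3 -m inch '[[0,0,0,0,0,0],[0,0,0,0,0,0],[0,0,0,0,0,0],[0,0,0,0,0,0],[0,0,0,0,0,0]]' 255 70 && python3 -m inch '[[0,0,-10,0,0,0],[0,0,-30,0,0,0],[0,0,-40,0,0,0],[0,0,-40,0,0,0],[0,0,-35,0,0,0],[0,0,0,0,0,0],[0,0,0,0,0,0]]'; python3 plan.py c 0 -84 160 0
```

```text
clock: 11.25
ee_pos: [445.9, 50.0, 6.7]
tool_rot: [1.588, 2.71, 0.0]
contact_force: [0.4, 0.2, 0.3]
gripper_width: 0.607
grasp_force: 0.0
clock: 11.75
ee_pos: [446.6, 50.6, 7.6]
tool_rot: [1.585, 2.71, 0.002]
contact_force: [-1.2, 0.6, 6.0]
gripper_width: 0.212
grasp_force: 68.9
clock: 12.45
ee_pos: [446.3, 50.7, 162.6]
tool_rot: [1.585, 2.71, 0.003]
contact_force: [0.3, -0.1, -1.0]
gripper_width: 0.212
grasp_force: 68.6
t12.4 pos [446.3  50.7 162.6] target [622.4 -67.  160. ] turn [0.003 0.    0.483] | tool shift [-122.7  172.7    2.6] q6 1.17 F [ 0.3 -0.1 -1. ] w 0.212
```

```bash
python3 -m inch '[[0,0,0,0,0,0.121],[0,0,0,0,0,0.121],[0,0,0,0,0,0.121],[0,0,0,0,0,0.12],[-20.5,29,0,0,0,0],[-20.5,29,0,0,0,0],[-20.5,29,0,0,0,0],[-20.5,29,0,0,0,0],[-20.5,29,0,0,0,0],[-20.2,28.2,0,0,0,0],[0,0,0,0,0,0],[0,0,0,0,0,0],[0,0,0,0,0,0]]'; python3 plan.py c 0.5 -84 12 0
python3 - <<'E'
from h import *
p=telemetry.get_state()["ee_pos"]
im=imaging.camera("scene"); h=cv2.cvtColor(im,cv2.COLOR_BGR2HSV)
c,s=np.cos(.029),np.sin(.029)
B=[[p[0]+c*x-s*y,p[1]+s*x+c*y,p[2]+z] for x in(-10,10) for y in(-22,22) for z in(-6,16)]
q=proj(B,"scene"); lo,hi=q.min(0),q.max(0); print(lo,hi)
m=((h[...,0]<12)|(h[...,0]>170))&(h[...,1]>90)&(h[...,2]>40)
a,b=int(lo[0])-8,int(lo[1])-8
ys,xs=np.where(m[b:int(hi[1])+8,a:int(hi[0])+8]); print(xs.min()+a,xs.max()+a,ys.min()+b,ys.max()+b)
E
```

```text
clock: 13.75
ee_pos: [620.4, -66.5, 160.0]
tool_rot: [-2.187, -2.252, 0.003]
contact_force: [-1.0, -0.3, -0.6]
gripper_width: 0.209
grasp_force: 68.8
t13.8 pos [620.4 -66.5 160. ] target [622.9 -67.   12. ] turn [-0.003 -0.001  0.   ] | tool shift [ -0.5   2.5 148. ] q6 1.43 F [-1.  -0.3 -0.6] w 0.209
[202.26748152 201.70531201] [231.134282   222.47828752]
206 230 204 221
```

```bash
python3 -m inch '[[-1.2,2,0,0,0,0],[0,0,35,0,0,0],[0,0,35,0,0,0],[0,0,25,0,0,0],[0,0,15,0,0,0],[0,0,0,0,0,0],[0,0,0,0,0,0]]'; python3 plan.py c 0.5 -84 12 0
python3 - <<'E'
from h import *; from case import *
cv2.imwrite("pics/c7.png",overlay(imaging.camera("scene"),"scene",621,17,.029,None,fx=6,box=(185,215,285,310)))
E
```

```text
clock: 14.5
ee_pos: [624.7, -68.1, 52.3]
tool_rot: [2.188, 2.253, 0.001]
contact_force: [0.9, 0.6, -0.3]
gripper_width: 0.213
grasp_force: 68.8
t14.5 pos [624.7 -68.1  52.3] target [622.9 -67.   12. ] turn [0.001 0.    0.   ] | tool shift [ 1.2 -1.8 40.3] q6 1.43 F [ 0.9  0.6 -0.3] w 0.213
```

View pics/c7.png

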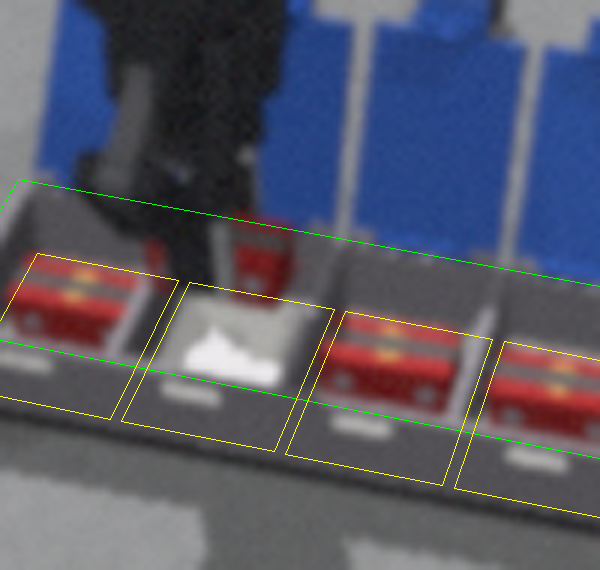

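Run:
```python
from h import *
p=telemetry.get_state()["ee_pos"]
c,s=np.cos(.029),np.sin(.029)
# far-face bottom edge corners & top-face corners in crop px
for z in(-6,16):
  for x in(-10,10):
    B=[[p[0]+c*x-s*y,p[1]+s*x+c*y,p[2]+z] for y in(-22,22)]
    print(z,x,((proj(B,"scene")+.5-[185,215])*6).round(0).tolist())
```

```text
-6 -10 [[160.0, 244.0], [289.0, 268.0]]
-6 10 [[138.0, 287.0], [269.0, 312.0]]
16 -10 [[154.0, 196.0], [285.0, 220.0]]
16 10 [[131.0, 239.0], [265.0, 264.0]]
```

The block sits ~3.5 mm towards +y in the grip (observed corner (283,300), predicted (269,312)). I'll shift −2.5 mm and lower.

```bash
python3 -m inch '[[-2.5,-1,10,0,0,0],[0,0,10,0,0,0],[0,0,10,0,0,0],[0,0,5,0,0,0],[0,0,2,0,0,0],[0,0,2,0,0,0],[0,0,1,0,0,0],[0,0,0,0,0,0],[0,0,0,0,0,0]]'; python3 plan.py c 0.5 -84 12 0
```

```text
clock: 15.45
ee_pos: [623.6, -70.8, 11.7]
tool_rot: [2.189, 2.253, 0.001]
contact_force: [-0.9, -0.1, 1.7]
gripper_width: 0.214
grasp_force: 69.0
t15.4 pos [623.6 -70.8  11.7] target [622.9 -67.   12. ] turn [0.001 0.    0.   ] | tool shift [ 3.9 -0.6 -0.3] q6 1.43 F [-0.9 -0.1  1.7] w 0.214
```

```bash
python3 -m inch '[[0,0,1,0,0,0],[0,0,0.5,0,0,0],[0,0,0,0,0,0]]'; python3 -m inch '[[0,0,0,0,0,0],[0,0,0,0,0,0],[0,0,0,0,0,0]]' 176; python3 -m inch '[[0,0,-5,0,0,0],[0,0,-20,0,0,0],[0,0,-40,0,0,0],[0,0,-40,0,0,0],[0,0,-50,0,0,0],[0,-40,0,0,0,0],[0,-50,0,0,0,0],[0,-50,0,0,0,0],[0,-50,0,0,0,0],[0,-35,0,0,0,0],[0,0,0,0,0,0]]' 255
python3 - <<'E'
from h import *; from case import *
L=[1.97,1.85,2.15,2.25,2.0,2.0]
b=overlay(imaging.camera("scene"),"scene",621,17,.029,L,fx=3.875,box=(170,190,370,310))
im=imaging.camera("top")
for s in spares(im): print(*s)
cv2.imwrite("pics/c8.png",b)
E
python3 plan.py c -120 -140 100 0
```

```text
clock: 15.75
ee_pos: [623.6, -70.8, 11.6]
tool_rot: [2.188, 2.253, 0.001]
contact_force: [-5.5, 0.3, 13.3]
gripper_width: 0.216
grasp_force: 70.6
clock: 16.05
ee_pos: [623.3, -70.8, 9.6]
tool_rot: [-2.189, -2.253, -0.0]
contact_force: [0.1, 0.1, 0.2]
gripper_width: 0.308
grasp_force: 0.0
clock: 17.15
ee_pos: [393.2, -76.9, 164.4]
tool_rot: [-2.188, -2.25, 0.003]
contact_force: [1.0, 0.5, 0.3]
gripper_width: 0.214
grasp_force: 72.1
[72.1 42.8] [968.  553.2] -13.4 104 [27.  63.2]
[239.1  57.4] [924.2 107.2] -89.4 131 [13.2 74.2]
[108.5  66.1] [900.8 450.8] -43.9 294 [51.9 65.2]
[285.  169.1] [621.6 -14.3] 3.3 150 [22.6 42.9]
[216.8 172.9] [611.7 156.4] -2.7 159 [22.4 45.5]
[222.7 237.2] [449.9 137.1] -27.3 155 [20.3 46.2]
[174. 245.] [430.5 255.6] 29.5 159 [21.2 44.8]
[ 94.3 289.1] [323.7 443. ] -55.6 91 [13.9 51.3]
t17.2 pos [398.5 -77.4 165.4] target [ 504.1 -126.4  100. ] turn [ 0.002  0.    -0.   ] | tool shift [-52.  104.2  65.4] q6 1.35 F [1.  0.2 0.4] w 0.212
```

View pics/c8.png

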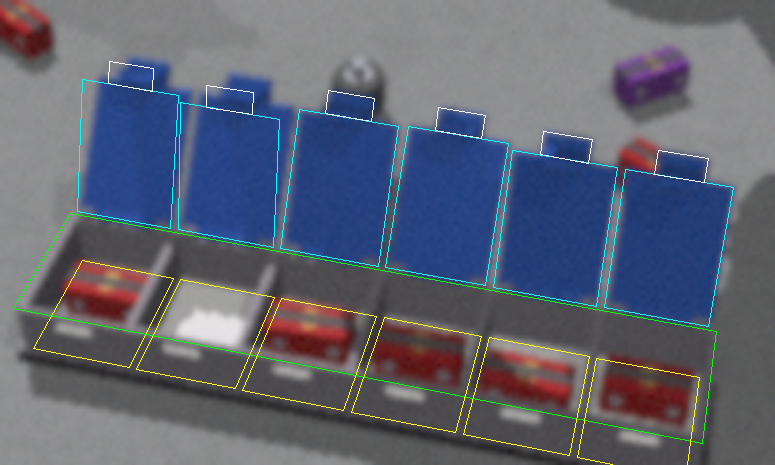

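I closed the fingers during the retreat, so the block is still gripped (0.214, 72 N) and cell 2 is still empty. I'll go back over cell 2 and check the hang of the block.

```bash
python3 -m inch '[[0,40,0,0,0,0],[0,40,0,0,0,0],[0,40,0,0,0,0],[0,40,0,0,0,0],[0,40,0,0,0,0],[0,25,0,0,0,0],[0,0,0,0,0,0],[0,0,40,0,0,0],[0,0,40,0,0,0],[0,0,23,0,0,0],[0,0,0,0,0,0],[0,0,0,0,0,0]]'; python3 plan.py c 0.5 -84 12 0
python3 - <<'E'
from h import *; from case import *
p=telemetry.get_state()["ee_pos"]
c,s=np.cos(.029),np.sin(.029)
for z in(-6,16):
  for x in(-10,10):
    B=[[p[0]+c*x-s*y,p[1]+s*x+c*y,p[2]+z] for y in(-22,22)]
    print(z,x,((proj(B,"scene")+.5-[185,215])*6).round(0).tolist())
cv2.imwrite("pics/c9.png",overlay(imaging.camera("scene"),"scene",621,17,.029,None,fx=6,box=(185,215,285,310)))
E
```

```text
clock: 18.45
ee_pos: [623.5, -70.7, 61.9]
tool_rot: [-2.189, -2.253, 0.001]
contact_force: [-0.1, 0.3, -0.2]
gripper_width: 0.211
grasp_force: 72.1
t18.4 pos [623.5 -70.7  61.9] target [622.9 -67.   12. ] turn [-0.001 -0.     0.   ] | tool shift [ 3.8 -0.4 49.9] q6 1.43 F [-0.1  0.3 -0.2] w 0.211
-6 -10 [[153.0, 219.0], [282.0, 243.0]]
-6 10 [[131.0, 262.0], [262.0, 287.0]]
16 -10 [[147.0, 170.0], [278.0, 194.0]]
16 10 [[124.0, 213.0], [258.0, 238.0]]
```

View pics/c9.png

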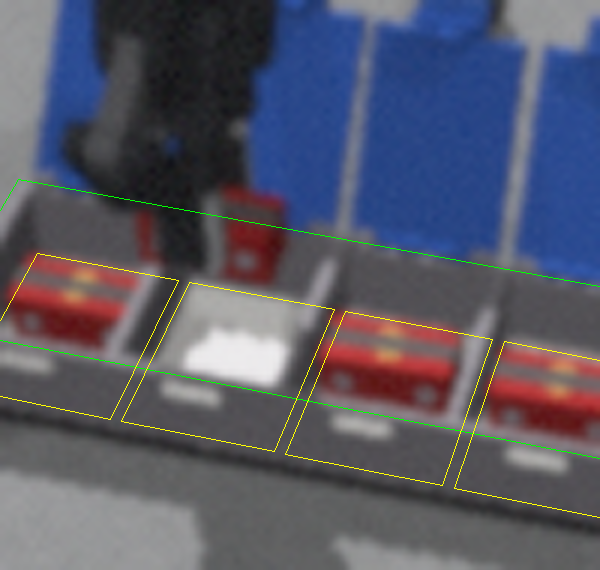

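Grip is the same as before (corner (277,280), ~4 mm towards +y), so y is right. Lowering, then opening and retreating with the fingers left open.

```bash
python3 -m inch '[[0,0,20,0,0,0],[0,0,15,0,0,0],[0,0,8,0,0,0],[0,0,4,0,0,0],[0,0,2,0,0,0],[0,0,1,0,0,0],[0,0,0,0,0,0],[0,0,0,0,0,0]]'; python3 -m inch '[[0,0,0.5,0,0,0],[0,0,0,0,0,0]]'
```

```text
clock: 19.3
ee_pos: [623.7, -70.8, 12.3]
tool_rot: [2.189, 2.253, 0.001]
contact_force: [0.4, -0.6, -0.6]
gripper_width: 0.211
grasp_force: 72.1
clock: 19.5
ee_pos: [623.6, -70.8, 11.6]
tool_rot: [2.189, 2.253, 0.001]
contact_force: [0.2, 0.1, 0.4]
gripper_width: 0.215
grasp_force: 72.3
```

```bash
python3 -m inch '[[0,0,1,0,0,0],[0,0,0,0,0,0]]';  python3 -m inch '[[0,0,0,0,0,0],[0,0,0,0,0,0],[0,0,0,0,0,0],[0,0,0,0,0,0]]' 174; python3 -m inch '[[0,0,-5,0,0,0],[0,0,-20,0,0,0],[0,0,-40,0,0,0],[0,0,-40,0,0,0],[0,0,-50,0,0,0],[0,-40,0,0,0,0],[0,-50,0,0,0,0],[0,-50,0,0,0,0],[0,-50,0,0,0,0],[0,-35,0,0,0,0],[0,0,0,0,0,0],[0,0,0,0,0,0]]'
python3 - <<'E'
from h import *; from case import *
L=[2.0,1.92,2.15,2.25,2.0,2.0]
b=overlay(imaging.camera("scene"),"scene",621,18,.029,L,fx=3.875,box=(170,190,370,310))
im=imaging.camera("top")
for s in spares(im): print(*s)
cv2.imwrite("pics/c10.png",b)
E
python3 plan.py c -130 -140 100 0
```

```text
clock: 19.7
ee_pos: [623.6, -70.8, 11.6]
tool_rot: [2.188, 2.253, 0.001]
contact_force: [-3.4, 0.5, 8.5]
gripper_width: 0.212
grasp_force: 73.3
clock: 20.1
ee_pos: [623.1, -70.8, 10.1]
tool_rot: [-2.189, -2.253, 0.0]
contact_force: [0.2, 0.4, -0.7]
gripper_width: 0.322
grasp_force: 0.0
clock: 21.3
ee_pos: [398.7, -77.5, 166.1]
tool_rot: [2.188, 2.252, 0.002]
contact_force: [0.4, -0.1, 0.1]
gripper_width: 0.318
grasp_force: 0.0
[73.6 42.7] [968.1 549.4] -9.9 105 [ 27.8 105.5]
[239.1  57.4] [924.2 107.2] -89.4 131 [13.2 74.2]
[108.5  66.1] [900.8 450.8] -44.0 299 [51.5 64.7]
[285.  169.1] [621.6 -14.3] 3.3 150 [22.6 42.9]
[316.  167.3] [626.4 -91.8] 1.6 196 [ 23.4 115.6]
[217.  172.9] [611.6 156. ] -3.5 162 [22.3 46.4]
[222.7 237.2] [449.9 137.1] -27.3 155 [20.3 46.2]
[174.1 245. ] [430.5 255.5] 30.2 161 [21.4 45. ]
t21.4 pos [400.  -77.5 166. ] target [ 494.1 -126.7  100. ] turn [0.002 0.    0.   ] | tool shift [-51.9  92.6  66. ] q6 1.35 F [ 0.8 -0.2  0.1] w 0.317
```

View pics/c10.png

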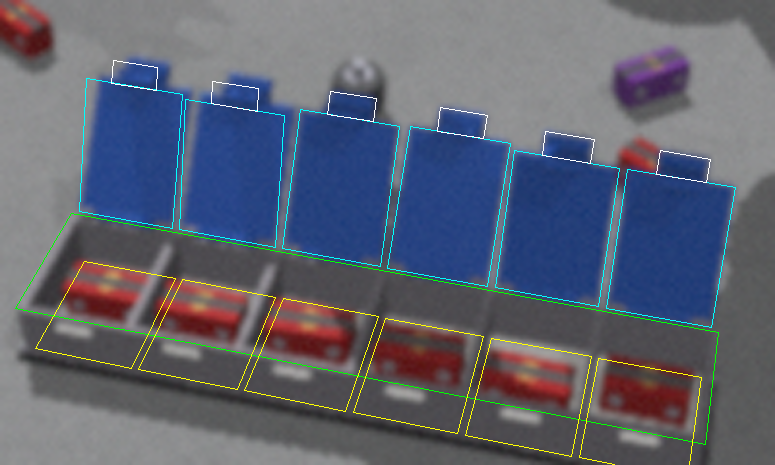

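All six cells hold a block lying along the row. Now lid 1: fingers closed, move behind the lid at z≈85, and push it over.

```bash
python3 -m inch '[[-26,46,0,0,0,0],[-26,46,0,0,0,0],[0,0,40,0,0,0],[0,0,41,0,0,0],[0,0,0,0,0,0],[0,0,0,0,0,0]]' 255 60; python3 -m inch '[[0,15,0,0,0,0],[0,15,0,0,0,0],[0,15,0,0,0,0],[0,10,0,0,0,0],[0,10,0,0,0,0],[0,10,0,0,0,0],[0,10,0,0,0,0],[0,10,0,0,0,0],[0,10,0,0,0,0],[0,10,0,0,0,0],[0,5,0,0,0,0],[0,0,0,0,0,0]]'; python3 plan.py c 10 -140 65 0
```

```text
clock: 22.0
ee_pos: [486.8, -123.7, 84.0]
tool_rot: [-2.187, -2.252, 0.002]
contact_force: [0.9, 1.2, 0.1]
gripper_width: -0.004
grasp_force: 0.0
clock: 23.2
ee_pos: [607.5, -120.5, 84.1]
tool_rot: [2.189, 2.254, 0.0]
contact_force: [-0.2, -0.7, 0.6]
gripper_width: -0.002
grasp_force: 0.0
t23.2 pos [ 607.5 -120.5   84.1] target [ 634.1 -122.7   65. ] turn [0. 0. 0.] | tool shift [-3.  26.5 19.1] q6 1.35 F [-0.2 -0.7  0.6] w -0.002
```

```bash
python3 -m inch '[[-2,10,5,0,0,0],[0,9,7,0,0,0],[0,7,7,0,0,0],[0,8,8,0,0,0],[0,8,8,0,0,0],[0,2,2,0,0,0],[0,0,0,0,0,0]]';python3 plan.py c 32 -140 40 0;  python3 -m inch '[[0,0,3,0,0,0],[0,0,2,0,0,0],[0,0,0,0,0,0]]'; python3 plan.py c 32 -140 40 0
```

```text
clock: 23.9
ee_pos: [650.3, -121.1, 46.9]
tool_rot: [-2.188, -2.252, 0.002]
contact_force: [-3.3, 0.0, 3.4]
gripper_width: -0.002
grasp_force: 1.9
t23.9 pos [ 650.3 -121.1   46.9] target [ 656. -122.   40.] turn [-0.002 -0.     0.   ] | tool shift [-1.   5.7  6.9] q6 1.36 F [-3.3  0.   3.4] w -0.002
clock: 24.2
ee_pos: [650.7, -121.1, 41.7]
tool_rot: [-2.189, -2.253, 0.0]
contact_force: [-1.0, 0.3, -0.0]
gripper_width: -0.002
grasp_force: 0.0
t24.2 pos [ 650.7 -121.1   41.7] target [ 656. -122.   40.] turn [-0.001 -0.     0.   ] | tool shift [-1.   5.3  1.7] q6 1.36 F [-1.   0.3 -0. ] w -0.002
```

```bash
python3 -m inch '[[0,0,1,0,0,0],[0,0,1,0,0,0],[0,0,0,0,0,0]]'; python3 -m inch '[[0,0,1,0,0,0],[0,0,0.5,0,0,0],[0,0,0,0,0,0]]'
```

```text
clock: 24.5
ee_pos: [650.7, -121.2, 40.1]
tool_rot: [-2.189, -2.253, 0.0]
contact_force: [-0.3, 0.1, -0.3]
gripper_width: -0.002
grasp_force: 0.0
clock: 24.8
ee_pos: [650.9, -121.3, 39.0]
tool_rot: [2.189, 2.253, 0.0]
contact_force: [0.5, 0.2, 2.1]
gripper_width: 0.002
grasp_force: 0.8
```

Contact is now at 39 mm, the shut height, so lid 1 clicked. Pressing once more, then moving behind lid 2 and running the same push.

```bash
python3 -m inch '[[0,0,1,0,0,0],[0,0,0,0,0,0],[0,0,-15,0,0,0],[0,0,-50,0,0,0],[0,0,-50,0,0,0],[0,-40,0,0,0,0],[0,-40,0,0,0,0],[0,-40,0,0,0,0],[0,-38,0,0,0,0],[28,0,0,0,0,0],[28,0,0,0,0,0],[0,0,35,0,0,0],[0,0,35,0,0,0],[0,0,0,0,0,0],[0,0,0,0,0,0]]'; python3 plan.py c -130 -84 85 0
```

```text
clock: 26.3
ee_pos: [491.0, -69.8, 83.4]
tool_rot: [-2.188, -2.253, 0.001]
contact_force: [0.4, 0.2, 0.3]
gripper_width: -0.001
grasp_force: 0.0
t26.3 pos [491.  -69.8  83.4] target [492.5 -70.7  85. ] turn [-0.001 -0.    -0.   ] | tool shift [-1.   1.5 -1.6] q6 1.40 F [0.4 0.2 0.3] w -0.001
```

```bash
python3 -m inch '[[-1,16,-1,0,0,0],[0,15,0,0,0,0],[0,15,0,0,0,0],[0,10,0,0,0,0],[0,10,0,0,0,0],[0,10,0,0,0,0],[0,10,0,0,0,0],[0,10,0,0,0,0],[0,10,0,0,0,0],[0,10,0,0,0,0],[0,5,0,0,0,0],[0,10,5,0,0,0],[0,9,7,0,0,0],[0,7,7,0,0,0],[0,8,8,0,0,0],[0,8,8,0,0,0],[0,2,2,0,0,0],[0,0,0,0,0,0]]'; python3 -m inch '[[0,0,3,0,0,0],[0,0,2,0,0,0],[0,0,2,0,0,0],[0,0,1,0,0,0],[0,0,0,0,0,0]]'; python3 plan.py c 27 -84 38 0
```

```text
clock: 28.1
ee_pos: [656.2, -66.0, 46.0]
tool_rot: [-2.188, -2.253, 0.001]
contact_force: [0.2, -0.0, -0.1]
gripper_width: 0.001
grasp_force: 0.0
clock: 28.6
ee_pos: [656.1, -66.0, 39.0]
tool_rot: [2.189, 2.253, -0.0]
contact_force: [-1.2, -0.0, 2.3]
gripper_width: -0.0
grasp_force: 0.7
t28.6 pos [656.1 -66.   39. ] target [649.4 -66.2  38. ] turn [-0.  0. -0.] | tool shift [ 0.  -6.6  1. ] q6 1.44 F [-1.2 -0.   2.3] w -0.000
```

```bash
python3 -m inch '[[0,0,1.5,0,0,0],[0,0,0,0,0,0],[0,0,-15,0,0,0],[0,0,-50,0,0,0],[0,0,-50,0,0,0],[0,-41,0,0,0,0],[0,-41,0,0,0,0],[0,-41,0,0,0,0],[0,-41,0,0,0,0],[28,0,0,0,0,0],[28,0,0,0,0,0],[0,0,35,0,0,0],[0,0,35,0,0,0],[0,0,0,0,0,0],[0,0,0,0,0,0]]'; python3 plan.py c -130 -28 85 0
```

```text
clock: 30.1
ee_pos: [490.4, -14.8, 82.9]
tool_rot: [-2.189, -2.253, 0.001]
contact_force: [-0.5, -0.1, 0.0]
gripper_width: 0.003
grasp_force: 0.0
t30.1 pos [490.4 -14.8  82.9] target [490.9 -14.8  85. ] turn [-0.001 -0.    -0.   ] | tool shift [ 0.1  0.4 -2.1] q6 1.51 F [-0.5 -0.1  0. ] w 0.003
```

```bash
python3 -m inch '[[0,13,-2,0,0,0],[0,15,0,0,0,0],[0,15,0,0,0,0],[0,10,0,0,0,0],[0,10,0,0,0,0],[0,10,0,0,0,0],[0,10,0,0,0,0],[0,10,0,0,0,0],[0,10,0,0,0,0],[0,10,0,0,0,0],[0,5,0,0,0,0],[0,10,5,0,0,0],[0,9,7,0,0,0],[0,7,7,0,0,0],[0,8,8,0,0,0],[0,8,8,0,0,0],[0,2,2,0,0,0],[0,0,0,0,0,0]]'; python3 -m inch '[[0,0,3,0,0,0],[0,0,2,0,0,0],[0,0,2,0,0,0],[0,0,1,0,0,0],[0,0,0,0,0,0]]'; python3 plan.py c 27 -28 38 0
```

```text
clock: 31.9
ee_pos: [652.2, -10.1, 46.5]
tool_rot: [-2.188, -2.253, 0.002]
contact_force: [0.2, -0.0, 0.4]
gripper_width: 0.002
grasp_force: 0.0
clock: 32.4
ee_pos: [652.5, -10.1, 39.2]
tool_rot: [-2.189, -2.253, 0.0]
contact_force: [-0.2, 1.1, -0.1]
gripper_width: -0.0
grasp_force: 0.1
t32.4 pos [652.5 -10.1  39.2] target [647.8 -10.2  38. ] turn [-0. -0. -0.] | tool shift [ 0.1 -4.7  1.2] q6 1.53 F [-0.2  1.1 -0.1] w -0.000
```

```bash
python3 -m inch '[[0,0,1,0,0,0],[0,0,1,0,0,0],[0,0,0,0,0,0]]'; python3 -m inch '[[0,0,0,0,0,0],[0,0,-15,0,0,0],[0,0,-50,0,0,0],[0,0,-50,0,0,0],[0,-40,0,0,0,0],[0,-40,0,0,0,0],[0,-40,0,0,0,0],[0,-41,0,0,0,0],[28,0,0,0,0,0],[28,0,0,0,0,0],[0,0,35,0,0,0],[0,0,32,0,0,0],[0,0,0,0,0,0],[0,0,0,0,0,0]]'; python3 plan.py c -130 28 85 0
```

```text
clock: 32.7
ee_pos: [652.7, -10.1, 38.4]
tool_rot: [2.189, 2.253, 0.001]
contact_force: [-3.3, -0.6, 7.7]
gripper_width: -0.004
grasp_force: 4.1
clock: 34.1
ee_pos: [489.9, 41.2, 86.0]
tool_rot: [-2.189, -2.253, 0.001]
contact_force: [0.9, -0.1, 0.5]
gripper_width: 0.002
grasp_force: 0.0
t34.1 pos [489.9  41.2  86. ] target [489.2  41.2  85. ] turn [-0.001  0.    -0.   ] | tool shift [ 0.1 -0.6  1. ] q6 1.63 F [ 0.9 -0.1  0.5] w 0.002
```

```bash
python3 -m inch '[[0,13,1,0,0,0],[0,15,0,0,0,0],[0,15,0,0,0,0],[0,10,0,0,0,0],[0,10,0,0,0,0],[0,10,0,0,0,0],[0,10,0,0,0,0],[0,10,0,0,0,0],[0,10,0,0,0,0],[0,10,0,0,0,0],[0,5,0,0,0,0],[0,10,5,0,0,0],[0,9,7,0,0,0],[0,7,7,0,0,0],[0,8,8,0,0,0],[0,8,8,0,0,0],[0,2,2,0,0,0],[0,0,0,0,0,0]]'; python3 -m inch '[[0,0,3,0,0,0],[0,0,2,0,0,0],[0,0,2,0,0,0],[0,0,1,0,0,0],[0,0,0,0,0,0]]'; python3 -m inch '[[0,0,1,0,0,0],[0,0,0.5,0,0,0],[0,0,0,0,0,0]]'; python3 plan.py c 27 28 38 0
```

```text
clock: 35.9
ee_pos: [651.6, 45.9, 46.6]
tool_rot: [-2.188, -2.253, 0.002]
contact_force: [0.3, -0.1, -0.3]
gripper_width: -0.0
grasp_force: 0.0
clock: 36.4
ee_pos: [651.8, 45.9, 39.2]
tool_rot: [-2.189, -2.253, 0.0]
contact_force: [-0.0, -0.6, -0.5]
gripper_width: -0.0
grasp_force: 0.1
clock: 36.7
ee_pos: [652.0, 45.9, 38.6]
tool_rot: [2.189, 2.253, 0.0]
contact_force: [-2.3, 0.6, 6.3]
gripper_width: -0.001
grasp_force: 3.0
t36.7 pos [652.   45.9  38.6] target [646.2  45.8  38. ] turn [ 0. -0.  0.] | tool shift [ 0.1 -5.8  0.6] q6 1.61 F [-2.3  0.6  6.3] w -0.001
```

```bash
python3 -m inch '[[0,0,0,0,0,0],[0,0,-15,0,0,0],[0,0,-50,0,0,0],[0,0,-50,0,0,0],[0,-41,0,0,0,0],[0,-41,0,0,0,0],[0,-41,0,0,0,0],[0,-40,0,0,0,0],[28,0,0,0,0,0],[28,0,0,0,0,0],[0,0,35,0,0,0],[0,0,32,0,0,0],[0,0,0,0,0,0],[0,0,0,0,0,0]]'; python3 plan.py c -130 84 85 0; python3 -m inch '[[0,14,1,0,0,0],[0,15,0,0,0,0],[0,15,0,0,0,0],[0,10,0,0,0,0],[0,10,0,0,0,0],[0,10,0,0,0,0],[0,10,0,0,0,0],[0,10,0,0,0,0],[0,10,0,0,0,0],[0,10,0,0,0,0],[0,5,0,0,0,0],[0,10,5,0,0,0],[0,9,7,0,0,0],[0,7,7,0,0,0],[0,8,8,0,0,0],[0,8,8,0,0,0],[0,2,2,0,0,0],[0,0,0,0,0,0]]'; python3 plan.py c 27 84 38 0
```

```text
clock: 38.1
ee_pos: [487.3, 97.1, 86.5]
tool_rot: [-2.189, -2.253, 0.001]
contact_force: [1.1, -0.6, -0.3]
gripper_width: -0.004
grasp_force: 0.0
t38.1 pos [487.3  97.1  86.5] target [487.6  97.2  85. ] turn [-0.001  0.    -0.   ] | tool shift [0.1 0.4 1.5] q6 1.74 F [ 1.1 -0.6 -0.3] w -0.004
clock: 39.9
ee_pos: [650.2, 101.8, 47.0]
tool_rot: [-2.189, -2.253, 0.001]
contact_force: [0.2, -0.3, 0.7]
gripper_width: 0.001
grasp_force: 0.0
t39.9 pos [650.2 101.8  47. ] target [644.6 101.7  38. ] turn [-0.001  0.    -0.   ] | tool shift [ 0.1 -5.6  9. ] q6 1.70 F [ 0.2 -0.3  0.7] w 0.001
```

```bash
python3 -m inch '[[0,0,3,0,0,0],[0,0,2,0,0,0],[0,0,2,0,0,0],[0,0,1,0,0,0],[0,0,1,0,0,0],[0,0,0.5,0,0,0],[0,0,0,0,0,0]]'; python3 -m inch '[[0,0,0,0,0,0],[0,0,-15,0,0,0],[0,0,-50,0,0,0],[0,0,-50,0,0,0],[0,-41,0,0,0,0],[0,-41,0,0,0,0],[0,-41,0,0,0,0],[0,-41,0,0,0,0],[28,0,0,0,0,0],[28,0,0,0,0,0],[0,0,35,0,0,0],[0,0,32,0,0,0],[0,0,0,0,0,0],[0,0,0,0,0,0]]'; python3 plan.py c -130 140 85 0
```

```text
clock: 40.6
ee_pos: [650.2, 101.9, 38.7]
tool_rot: [-2.189, -2.253, -0.0]
contact_force: [-1.5, -0.0, 4.7]
gripper_width: 0.002
grasp_force: 2.2
clock: 42.0
ee_pos: [484.7, 153.0, 87.0]
tool_rot: [-2.189, -2.253, 0.001]
contact_force: [0.4, 0.7, -0.0]
gripper_width: -0.003
grasp_force: 0.0
t42.0 pos [484.7 153.   87. ] target [486.  153.2  85. ] turn [-0.001  0.     0.   ] | tool shift [0.1 1.3 2. ] q6 1.85 F [ 0.4  0.7 -0. ] w -0.003
```

```bash
python3 -m inch '[[0,15,2,0,0,0],[0,15,0,0,0,0],[0,15,0,0,0,0],[0,10,0,0,0,0],[0,10,0,0,0,0],[0,10,0,0,0,0],[0,10,0,0,0,0],[0,10,0,0,0,0],[0,10,0,0,0,0],[0,10,0,0,0,0],[0,5,0,0,0,0],[0,10,5,0,0,0],[0,9,7,0,0,0],[0,7,7,0,0,0],[0,8,8,0,0,0],[0,8,8,0,0,0],[0,2,2,0,0,0],[0,0,0,0,0,0]]';  python3 -m inch '[[0,0,3,0,0,0],[0,0,2,0,0,0],[0,0,2,0,0,0],[0,0,0,0,0,0]]'; python3 -m inch '[[0,0,1,0,0,0],[0,0,0.5,0,0,0],[0,0,0,0,0,0]]'
```

```text
clock: 43.8
ee_pos: [648.6, 157.7, 46.5]
tool_rot: [-2.189, -2.253, 0.001]
contact_force: [-0.2, -0.2, 0.2]
gripper_width: 0.005
grasp_force: 0.0
clock: 44.2
ee_pos: [648.4, 157.8, 40.1]
tool_rot: [-2.189, -2.253, 0.001]
contact_force: [-0.7, 0.3, -1.0]
gripper_width: -0.002
grasp_force: 0.0
clock: 44.5
ee_pos: [648.7, 157.8, 39.0]
tool_rot: [2.189, 2.253, 0.0]
contact_force: [-0.6, -0.7, 2.7]
gripper_width: 0.001
grasp_force: 0.7
```

Press once more, retreat up and back, and look.

```bash
python3 -m inch '[[0,0,1,0,0,0],[0,0,0,0,0,0],[0,0,-15,0,0,0],[0,0,-50,0,0,0],[0,0,-50,0,0,0],[0,0,-50,0,0,0],[0,-45,0,0,0,0],[0,-45,0,0,0,0],[0,-45,0,0,0,0],[0,-45,0,0,0,0],[0,-45,0,0,0,0],[0,0,0,0,0,0],[0,0,0,0,0,0],[0,0,0,0,0,0]]'
python3 - <<'E'
from h import *; from case import *
b=overlay(imaging.camera("scene"),"scene",621,17,.029,[0]*6,fx=3,box=(160,185,400,325))
a=cv2.resize(imaging.camera("top")[135:195,190:350],(720,180)*1 if False else (720,270))[:180]
cv2.imwrite("pics/c11.png",np.vstack([b,a]))
E
```

```text
clock: 45.9
ee_pos: [425.3, 151.7, 203.7]
tool_rot: [2.188, 2.252, 0.003]
contact_force: [-0.2, -0.3, 0.7]
gripper_width: 0.001
grasp_force: 0.0
```

View pics/c11.png

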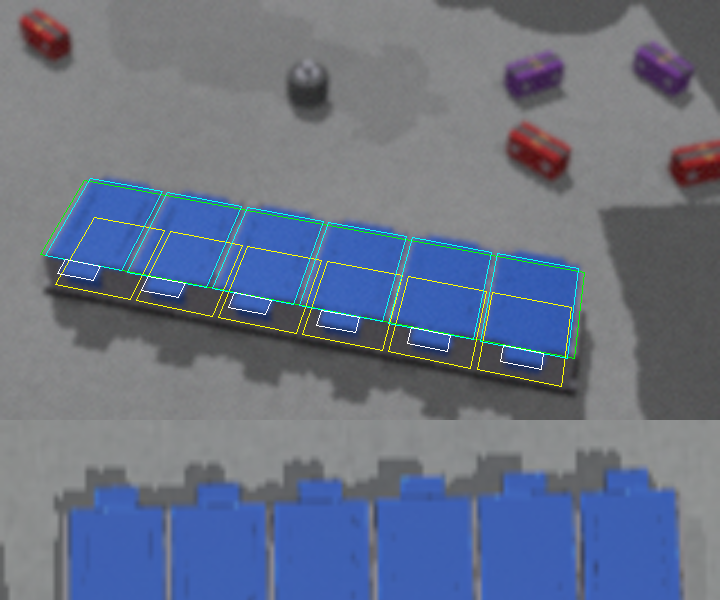

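All six lids are flat on the shut outline (tabs at crop (80,268) to (522,356)), and the leftover spares and bystanders haven't been disturbed. Handing in.

```bash
python3 -c "
from bench import job; print(job.job_done())"
```

```text
the job is handed in; nothing more can be done
None
```

The job is handed in: cells 1 and 2 each got a red spare, all six lids were pressed shut and looked flat in the last picture, and the three leftover spares are still on the bench. I never saw the verdict.

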